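Push a used culture dish through the flap of the waste unit

TASK

Throw away the used red culture dish that lies on the steel feed shelf of the bench-top waste unit: with your fingertips gently push it along the shelf and in through the hanging flap until it tips over the inner edge and slides down into the bin, then draw your fingers back out so that the flap hangs fully shut. Push only: the dish stays flat on the shelf until it goes over the edge, it is never picked up, and everything else on the bench stays where it is.

Things in the scene. Friction and masses are not known exactly. Their poses are not given: they have to be found in the camera images.
- dish: the used culture dish: a flat closed round dish of clear plastic filled with red, 90 mm in diameter, 25 mm tall, about 0.08 kg. It lies on the feed shelf in front of the flap. Origin: centre of its underside, z up along its axis
- waste_unit: the waste unit, fixed to the bench: white console with a level polished steel feed shelf 100 mm above the bench, and behind it a bin under a clear hood 260 mm high, with steel posts and lintel at the mouth. Origin: on the bench, mid-mouth, in the plane of the closed flap. x points level straight into the unit, y to the left as one faces in, z up. Feed shelf: x from -160 mm to the inner edge at +40 mm, y within 130 mm
- mouth (a point): middle of the mouth, on the shelf, right below the closed flap; the shelf runs on through the mouth without any step. The mouth is 234 mm wide between its posts and 131 mm high from shelf to hinge rod
- inner_edge (a point): middle of the inner edge of the shelf, 40 mm behind the flap. From there a polished metal slide drops at about 50 degrees to the bin floor 12 mm above the bench (bin: 120 to 270 mm behind the flap). A dish tips over and slides down by itself once its centre is some millimetres past this edge
- flap (a joint): angle of the top-hung flap, rad: 0 = hanging vertical, shut (it cannot swing outwards); grows to at most 1.45 as its lower edge swings inwards and up. Amber-tinted clear panel, 0.075 kg, 222 mm wide, 3 mm thick, yellow strip along its lower edge, which hangs 5 mm above the shelf when shut. It swings freely, opens about 0.55 rad as a dish passes below, and falls shut by its own weight within a second
- flap_edge (a point): middle of the flap's lower edge, 130 mm from the hinge rod
- hinge_rod (a point): middle of the flap's hinge rod (8 mm thick), which runs across the top of the mouth, 235 mm above the bench
- yellow_dish: culture dish of the same size filled with yellow, lying on the bench, still in use; leave it. Origin: centre of its underside
- orange_jar: white specimen jar with an orange lid, 65 mm in diameter, 68 mm tall; leave it. Origin: centre of its underside
- blue_jar: white specimen jar with a blue lid, 65 mm in diameter, 68 mm tall; leave it. Origin: centre of its underside
- tube_rack: blue two-level plastic tube rack, 210 x 95 mm, with four blue-capped tubes reaching 126 mm up; leave it. Origin: centre of its underside, x along its length
- amber_bottle: small amber bottle with a black cap, 48 mm in diameter, 95 mm tall; leave it. Origin: centre of its underside
Not all that is in view belongs to the job. Leave any blue or green look-alike of the dish alone.

How it is judged (in metres and radians):
On the way, in this order (a step that is already met when the one before it is completed fails the run):
1. the flap is pushed open (at least 0.4 rad) (value of joint flap above 0.4 rad), for 0.05 s.
2. the dish has gone through the mouth and over the inner edge (x of dish in the frame of waste_unit above 0.04 m and z of dish in the frame of waste_unit below 0.08 m), for 0.05 s.
At the end, for the whole second after the job is handed in: The red dish lies at rest down in the bin of the waste unit (the centre of its underside at least 60 mm behind the flap and at least 30 mm below the shelf), and the flap hangs shut (within 0.06 rad) (x of dish in the frame of waste_unit between 0.06 and 0.27 m and y of dish in the frame of waste_unit between -0.12 and 0.12 m and z of dish in the frame of waste_unit below 0.07 m and linear speed of dish below 0.02 m/s and value of joint flap below 0.06 rad); the robot touches nothing.
It fails at once if the dish was lifted off the shelf (more than 15 mm) (z of dish in the frame of waste_unit above 0.115 m).
It fails at once if the dish was tipped up or fell off before it was through the mouth (x of dish in the frame of waste_unit below 0.01 m and (angle between dish's own z axis and vertical above 0.4 rad or z of dish in the frame of waste_unit below 0.09 m)).
It fails at once if the dish was pressed or shoved hard (more than 18 N between fingers and dish) (contact force between the fingers and dish above 18 N).
It fails at once if something else on the bench was moved (more than 20 mm) (distance of any of yellow_dish, orange_jar, blue_jar, tube_rack, amber_bottle from where it was at the start of the episode above 0.02 m).
It also fails if it takes over 32 s, if anything falls off the work surface, if the arm or the gripper's body presses on something with over 40 N, if the wrist force passes 120 N, or if a joint passes its speed limit or range.

ROBOT

A 6-joint arm with a two-finger parallel gripper is mounted at the origin on the work surface. World frame = base frame: x ahead of the robot, y to its left, z up, the work surface at z = 0. Lengths are in mm, angles in rad, forces in N, time in s.
With the tool pointing down it reaches from about 275 to 750 mm from the base axis. Payload 10.2 kg.
Tool frame: the origin (TCP) lies at the centre of the arm's flange, where the gripper is bolted on; the fingertips stand ctrl.tip_reach ahead of it and the grasp point (between the pads) lies 155 mm ahead of it (ctrl.tip_reach is the distance from the TCP to the fingertips, in mm); z points along the fingers, y is the direction in which the jaws open and shut (so a half turn about z gives the same grasp; the last joint's range is limited). The gripper opens to 85 mm and grips with 20 to 120 N. Pads are 22 mm wide; open, the fingers measure 114 mm over their backs; the gripper's body (76 mm by 85 mm) begins 54 mm behind the grasp point. The pads swing forward as they close: fully open they stand 13 mm farther back than shut.
Start: joints at [-1.485, 0.313, 1.498, -0, 1.331, -0.223], TCP at [159.543, -500.178, 404.694] pointing down, gripper open.
Joint ranges: [-2.94, 2.94], [-0.97, 2.17], [0.19, 2.56], [-1.23, 4.37], [0.02, 3.11], [-2.88, 2.88]. Speed limits (rad/s): [2.39, 2.39, 3.01, 3.14, 3.14, 3.14].

INTERFACE

Orientations are given as a unit quaternion [w, x, y, z].
In Python, from rig import ctrl, viewer gives the robot as it stands.
- The arm moves only by the tool drive_tool, never from a script. Its argument "rows" is a list that holds one entry, the list of rows, each a list of 6 numbers: the shift along the world's x, y, z normalised to -1 to 1, where 1 is 0.1 m, then the turn, a rotation vector about the world's x, y, z normalised to -1 to 1, where 1 is 90 degrees. A call has 1 to 10 rows; each row is the pose to reach, as a shift and turn from the pose measured when the call began; what a row does not reach only later rows make up. A row lasts 1/8 s, in which the tool goes at most 62.5 mm and 10.7 degrees, less where a joint would pass 70% of its speed; a pose out of reach is approached as far as the arm can. A call with a number of a shift or a turn outside -1 to 1 is refused whole. A call with a gripper value outside its range is refused whole. "fingers" is the opening, from -1 (shut) to 1 (fully open), set as the call begins (left out, the last holds). The fingers move at their own pace and stop on an object; "force" is the grip in N (left out, the last holds). Time passes only in rows, so rows that repeat a pose let the fingers close. It gives the time, the measured TCP pose, the force and the opening at its end, in the units of the state.
- ctrl.sense(): the state, without advancing time (a new reading comes with each control period).
- viewer.capture(name): name is "side" or "top"; returns the picture (384x512x3 uint8, red, green, blue); there is no depth.
- viewer.calibration(name): a dict with "mtx" (3x3 intrinsics, pixels), "dist_coeffs" ([k1, k2, p1, p2, k3] as OpenCV has them; the pictures are not rectified), "extrinsics" (4x4, takes a point from camera to world coordinates). Camera axes: x right, y up, looking along -z (the intrinsics and any distortion apply to the point x, -y, -z); pixel columns grow to the right and rows downward; lengths in mm; the calibration is good to about 2 mm. A picture is of the moment at which its call begins. calibration takes no time and is no camera call.
- ctrl.finish_job(): hands the job in, once; it reports no verdict.
The state is a dict: "time_s": time; "joints": joint angles; "dq": joint speeds; "tau": joint torques, N m; "eef_pos": TCP position; "ee_rot": TCP orientation; "force": force on the tool from outside, world axes, zero at the start; "wrist_torque": the same for the moment, N m; "grip_width": opening from 0.0 (shut) to 1.0 (fully open).
Only numpy, scipy, OpenCV 4.12 (cv2) and the standard library are available. Lean on these libraries where they do the work, as an engineer would, in place of code of your own. Each camera call takes 0.05 s, during which the arm holds its last target.

## Working session

There is one attempt and no reset: what is moved stays moved. The work goes in short steps, Python scripts to look and compute and a tool call to move; the robot and the scene stay as the last step left them, time stands still between calls to the robot, and variables do not carry over. Pictures are saved under pics/ and viewed, and the job is handed in when it is done.

Besides the shell and the picture viewer there is one more tool, called after "Request:" as name(argument=value, ...) on one line, values as JSON. drive_tool: Moves the arm, as the interface text tells. Scaled input: -1 to 1 covers 0.1 m each way for a shift and 90 degrees each way for a turn. Its arguments: {"type":"object","properties":{"rows":{"type":"array","items":{"type":"array","items":{"type":"array","items":{"type":"number"}}}},"fingers":{"type":"number"},"force":{"type":"number"}},"required":["rows"]}

```bash
mkdir -p pics; ls; python3 - <<'E'
from rig import ctrl, viewer
import cv2
print(ctrl.sense(), ctrl.tip_reach)
for n in("side","top"):
    im=viewer.capture(n); cv2.imwrite(f"pics/{n}0.png",cv2.cvtColor(im,cv2.COLOR_RGB2BGR)); print(viewer.calibration(n))
E
```

```text
pics
{'time_s': 0.0, 'joints': array([-1.48539713e+00,  3.13454312e-01,  1.49847347e+00, -1.27247201e-06,
        1.33102442e+00, -2.23417020e-01]), 'dq': array([-1.08219481e-03,  2.02839636e-04, -9.76916062e-04, -7.53515384e-05,
       -1.47036312e-03, -2.13202952e-03]), 'tau': array([-3.84661776e-03, -4.12272334e+01, -2.59753329e+01, -4.14301130e-04,
        4.04325940e-03, -4.59632204e-06]), 'eef_pos': array([ 159.53951257, -500.12295306,  404.11902383]), 'ee_rot': array([-6.78198146e-04,  9.88102482e-01,  1.53795392e-01,  4.62567442e-05]), 'force': array([ 0.64716583,  0.78034376, -0.04231844]), 'wrist_torque': array([ 0.0496519 , -0.02416034,  0.03564213]), 'grip_width': 0.9976008977459008} 173.4
{'mtx': array([[348.26830965,   0.        , 254.46261669],
       [  0.        , 348.26830965, 193.36747334],
       [  0.        ,   0.        ,   1.        ]]), 'dist_coeffs': array([-0.06676984,  0.        ,  0.        ,  0.        ,  0.        ]), 'extrinsics': array([[-4.27747429e-01, -6.22923952e-01,  6.54979302e-01,
         1.12373890e+03],
       [ 9.03851293e-01, -2.87378095e-01,  3.16964778e-01,
         1.30304054e+02],
       [-9.21824828e-03,  7.27584758e-01,  6.85955861e-01,
         7.49803962e+02],
       [ 0.00000000e+00,  0.00000000e+00,  0.00000000e+00,
         1.00000000e+00]])}
{'mtx': array([[372.80975097,   0.        , 256.5507235 ],
       [  0.        , 372.80975097, 184.97055477],
       [  0.        ,   0.        ,   1.        ]]), 'dist_coeffs': array([-0.02942033,  0.        ,  0.        ,  0.        ,  0.        ]), 'extrinsics': array([[-1.54116188e-02,  9.87531130e-01, -1.56667642e-01,
         4.04561413e+02],
       [-9.99712812e-01, -1.80944560e-02, -1.57125346e-02,
        -1.62685332e+02],
       [-1.83514328e-02,  1.56380494e-01,  9.87526388e-01,
         1.08792651e+03],
       [ 0.00000000e+00,  0.00000000e+00,  0.00000000e+00,
         1.00000000e+00]])}
```

View pics/side0.png

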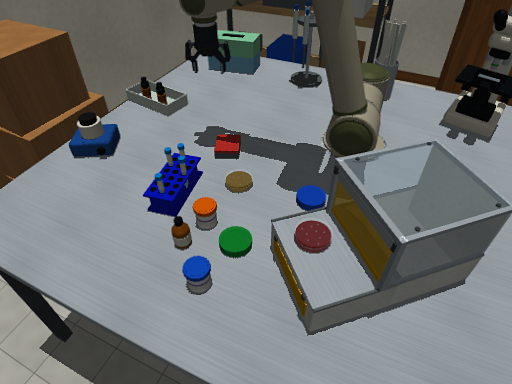

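View pics/top0.png

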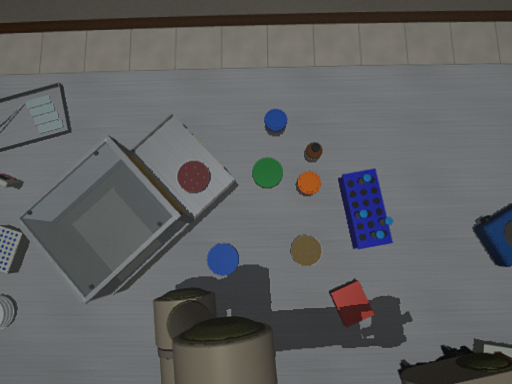

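```bash
python3 - <<'E'
import cv2
a=cv2.imread("pics/side0.png");b=cv2.imread("pics/top0.png")
cv2.imwrite("pics/side0c.png",cv2.resize(a[130:330,130:330],None,fx=3,fy=3,interpolation=2))
cv2.imwrite("pics/top0c.png",cv2.resize(b[120:320,180:430],None,fx=3,fy=3,interpolation=2))
E
python3 - <<'E'
import cv2
a=cv2.imread("pics/side0.png");b=cv2.imread("pics/top0.png")
cv2.imwrite("pics/side0c.png",cv2.resize(a[130:330,262:512],None,fx=3,fy=3,interpolation=2))
cv2.imwrite("pics/top0c.png",cv2.resize(b[105:305,10:260],None,fx=3,fy=3,interpolation=2))
E
```

```text
(no output)
```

View pics/side0c.png

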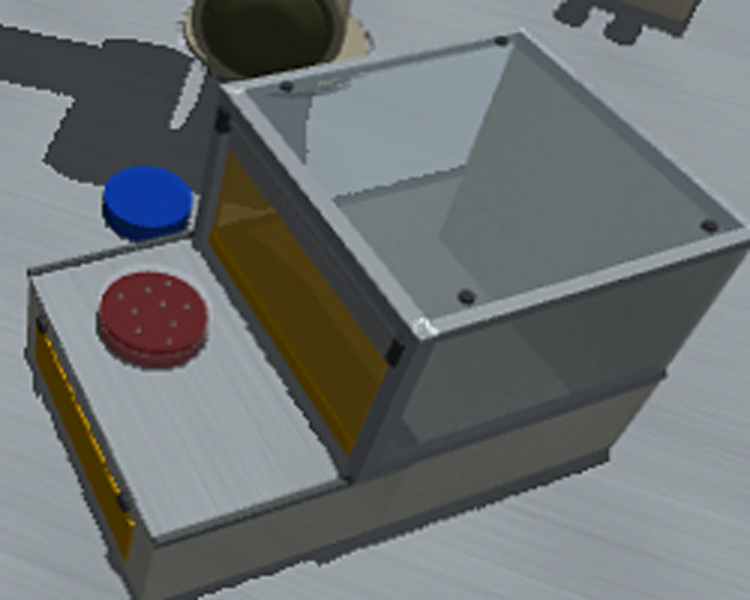

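View pics/top0c.png

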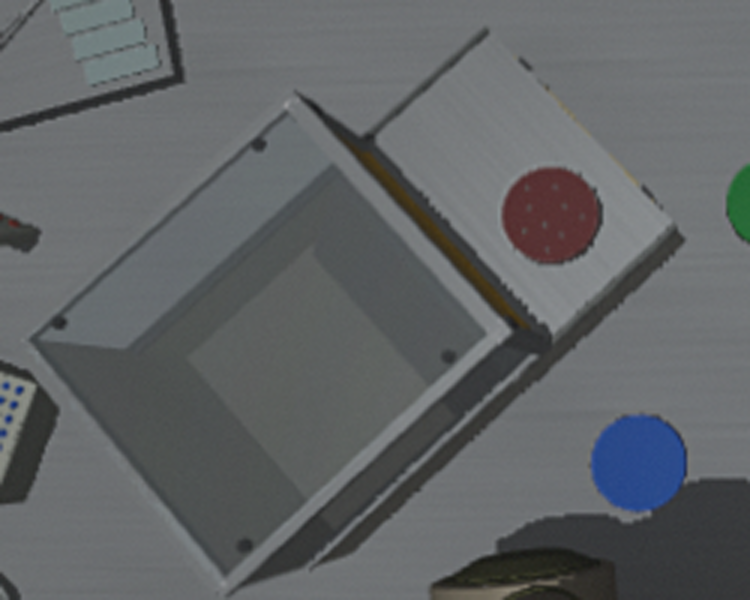

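```bash
cat > h.py <<'E'
import numpy as np,cv2
from rig import ctrl,viewer
C={n:viewer.calibration(n) for n in("side","top")}
def ray(n,p):
    c=C[n];u=cv2.undistortPoints(np.array([[p]],float),c["mtx"],c["dist_coeffs"])[0,0]
    T=c["extrinsics"];d=T[:3,:3]@np.array([u[0],-u[1],-1]);return T[:3,3],d
def atz(n,p,z):
    o,d=ray(n,p);return o+d*(z-o[2])/d[2]
def tri(a,b):
    o1,d1=ray("side",a);o2,d2=ray("top",b)
    s=np.linalg.lstsq(np.c_[d1,-d2],o2-o1,rcond=None)[0]
    p,q=o1+s[0]*d1,o2+s[1]*d2;return (p+q)/2,np.linalg.norm(p-q)
def proj(n,P):
    c=C[n];T=np.linalg.inv(c["extrinsics"]);q=(T[:3,:3]@np.array(P,float).reshape(-1,3).T).T+T[:3,3]
    q=q*[1,-1,-1];return cv2.projectPoints(q,np.zeros(3),np.zeros(3),c["mtx"],c["dist_coeffs"])[0][:,0]
E
python3 - <<'E'
from h import *
np.set_printoptions(precision=1,suppress=True)
for k,a,b,z in [("outA",(272,220.7),(234,179),100),("outB",(313.7,311),(172.3,115.7),100),("dish",(313,234.3),(193.7,177),125),("hoodA",(338,159.3),(181.7,213.3),260),("hoodB",(403.7,239.3),(107.3,137.3),260),("hoodC",(262+745/3,130+235/3),(10+30/3,105+340/3),260),("hoodD",(262+520/3,130+30/3),(10+228/3,105+590/3),260)]:
    print(k,*tri(a,b),atz("side",a,z),atz("top",b,z))
for p in [(327.3,209.3),(377,291)]: print(atz("side",p,100))
print(ctrl.sense()['time_s'])
E
```

```text
outA [578.  -86.4 103.1] 0.6334433227867111 [575.3 -87.2 100. ] [578.7 -86.5 100. ]
outB [762.6  85.8  95. ] 0.10974778344117911 [765.4  86.1 100. ] [760.8  84.6 100. ]
dish [584.   21.4 110.8] 1.7934173851496187 [595.6  24.7 125. ] [581.6  17.9 125. ]
hoodA [473.7  24.1 258.4] 10.383492147646631 [473.   29.1 260. ] [474.9  18.6 260. ]
hoodB [654.1 198.7 260.2] 5.505637401035649 [652.4 201.4 260. ] [654.5 195.8 260. ]
hoodC [469.6 395.1 252. ] 1.2947320210093556 [479.6 391.6 260. ] [469. 389. 260.]
hoodD [284.2 229.9 254.5] 2.156985498543872 [292.6 229.8 260. ] [285.3 226.2 260. ]
[478.6  27.5 100. ]
[666.5 193.6 100. ]
0.1
```

```bash
python3 - <<'E'
from h import *
from scipy.optimize import least_squares
np.set_printoptions(precision=2,suppress=True)
obs=[((272,220.7),(234,179)),((313.7,311),(172.3,115.7)),((338,159.3),(181.7,213.3)),((403.7,239.3),(107.3,137.3)),((262+745/3,130+235/3),(20,105+340/3)),((262+520/3,140),(86,105+590/3))]
def W(p,L):
    t=p[2];R=np.array([[np.cos(t),-np.sin(t),0],[np.sin(t),np.cos(t),0],[0,0,1]]);return np.array(L)@R.T+[p[0],p[1],0]
def res(p):
    f,b=p[3],p[4]
    L=[(-160,130,100),(-160,-130,100),(f,130,260),(f,-130,260),(b,-130,260),(b,130,260)]
    P=W(p,L);return np.r_[(proj("side",P)-[o[0] for o in obs]).ravel(),(proj("top",P)-[o[1] for o in obs]).ravel()]
r=least_squares(res,[560,110,2.33,-10,280],loss="soft_l1");print(r.x,np.degrees(r.x[2]));print(r.fun.reshape(2,6,2))
p=r.x
# dish by silhouettes
def sil(n,c):
    t=np.linspace(0,2*np.pi,60);P=[(c[0]+45*np.cos(a),c[1]+45*np.sin(a),z) for z in(c[2],c[2]+25) for a in t]
    h=cv2.convexHull(proj(n,P).astype(np.float32));m=cv2.moments(h);return np.array([m['m10']/m['m00'],m['m01']/m['m00'],np.sqrt(m['m00'])])
O={}
for n in("side","top"):
    im=cv2.imread(f"pics/{n}0.png").astype(int);m=((im[:,:,2]>60)&(im[:,:,2]>1.6*im[:,:,1])).astype(np.uint8)
    k,l,s,c=cv2.connectedComponentsWithStats(m)
    for i in range(1,k):
        q=(313,236) if n=="side" else (193,177)
        if np.hypot(*(c[i]-q))<8 and s[i,4]>200: O[n]=np.array([*c[i],np.sqrt(s[i,4])]);print(n,O[n],s[i])
for f in (None,100):
    fun=lambda v:np.r_[[sil(n,(v[0],v[1],v[2] if f is None else f))[:2]-O[n][:2] for n in O]].ravel()
    r=least_squares(fun,[585,20,100]);d=r.x;print(d,r.fun,[sil(n,d if f is None else (*d[:2],100))[2] for n in O])
    t=p[2];dd=d[:2]-p[:2];print("unit frame",dd@[np.cos(t),np.sin(t)],dd@[-np.sin(t),np.cos(t)])
t=p[2]
for n in("side","top"):
    im=cv2.imread(f"pics/{n}0.png")
    f=cv2.resize(im,None,fx=3,fy=3,interpolation=2)
    for L in [[(-160,130,100),(-160,-130,100),(40,-130,100),(40,130,100)],[(0,117,100),(0,-117,100),(0,-117,231),(0,117,231)]]:
        q=(proj(n,W(p,L))+.5)*3-.5;cv2.polylines(f,[q.astype(int)],True,(0,255,0),1)
    q=(proj(n,[(d[0]+45*np.cos(a),d[1]+45*np.sin(a),z) for z in(100,125) for a in np.linspace(0,6.28,40)])+.5)*3
    for a in q: cv2.circle(f,tuple(a.astype(int)),1,(255,255,0),-1)
    f=f[390:990,786:1536] if n=="side" else f[315:915,30:780]
    cv2.imwrite(f"pics/{n}0o.png",f)
E
```

```text
[560.61 115.84   2.32  -4.26 266.07] 132.79401547693612
[[[-0.78 -0.7 ]
  [ 0.43 -0.17]
  [-1.42 -1.72]
  [-0.71  2.49]
  [ 3.93 -0.25]
  [-2.69 -2.37]]

 [[ 1.28  1.72]
  [-0.74 -1.31]
  [-2.61  3.09]
  [-2.1  -1.78]
  [-4.19 -2.67]
  [ 1.51  0.37]]]
side [312.47 235.92  29.24] [295 221  36  31 855]
top [192.98 176.02  25.61] [178 162  31  30 656]
[587.11  20.86  97.87] [-0.43 -0.22  0.48 -0.12] [np.float64(33.65707744091215), np.float64(30.833859966942985)]
unit frame -87.69692259000868 45.077552768083514
[587.77  20.31 100.  ] [-0.64 -0.68  0.54 -0.51] [np.float64(33.71813823237341), np.float64(30.896969175883758)]
unit frame -88.54340168403802 44.96579396159703
```

View pics/side0o.png

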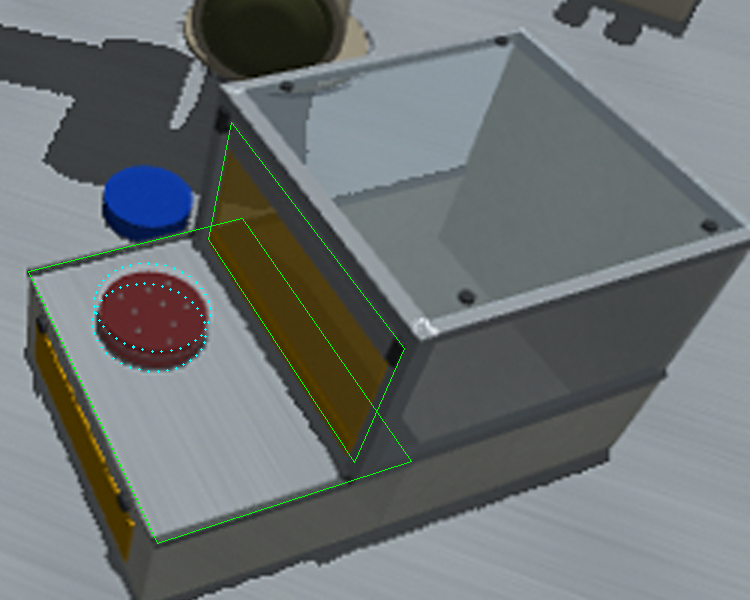

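View pics/top0o.png

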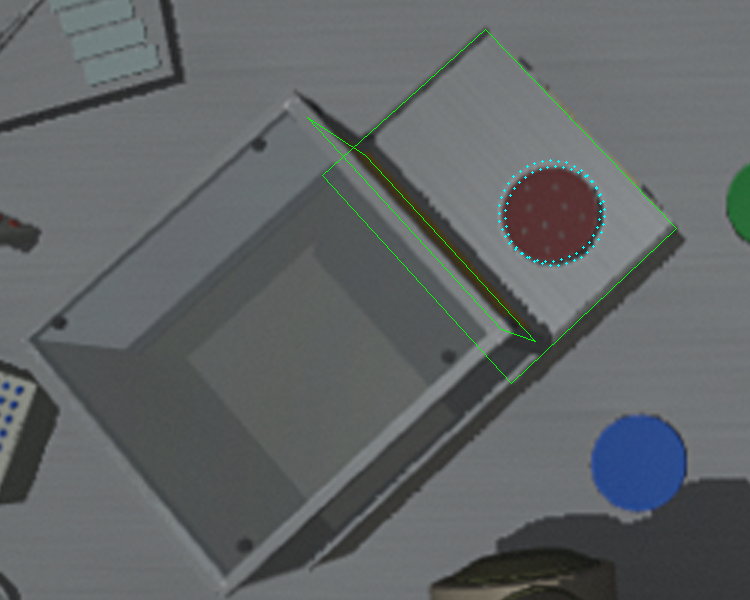

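```bash
cat >> h.py <<'E'
from scipy.spatial.transform import Rotation as Rn
U0=np.array([561,116.]);TH=np.radians(133)
ux=np.array([np.cos(TH),np.sin(TH)]);uy=np.array([-ux[1],ux[0]])
def u2w(x,y): return U0+x*ux+y*uy
def tgt(h,e,sgn,tip,tr):
    h,e=np.radians([h,e]);z=np.array([np.cos(h)*np.cos(e),np.sin(h)*np.cos(e),-np.sin(e)])
    y=sgn*np.array([-np.sin(h),np.cos(h),0]);R=Rn.from_matrix(np.c_[np.cross(y,z),y,z])
    return np.array(tip)-tr*z,R
def cmd(pos,R):
    s=ctrl.sense();q=s['ee_rot'];Rc=Rn.from_quat(np.r_[q[1:],q[0]])
    return (pos-s['eef_pos'])/100,(R*Rc.inv()).as_rotvec()/(np.pi/2)
E
python3 - <<'E'
from h import *
np.set_printoptions(precision=3,suppress=True)
for sgn in(1,-1):
    p,R=tgt(115,50,sgn,[*u2w(-160,45),180],ctrl.tip_reach);print(p,*cmd(p,R))
for P,z in(((275,120),68),((313,151),95),((309,183),68),((267,172),25),((305,250),25),((362,212),126),((223,259),25)): print(atz("top",P,z))
E
```

```text
[ 684.314 -132.723  312.832] [ 5.248  3.674 -0.914] [ 0.194  0.444 -0.878]
[ 684.314 -132.723  312.832] [ 5.248  3.674 -0.914] [ 0.458 -0.201  1.032]
[ 752.798 -201.91    68.   ]
[ 653.187 -302.512   95.   ]
[ 569.23  -291.672   68.   ]
[ 610.738 -176.682   25.   ]
[ 385.926 -278.91    25.   ]
[ 481.698 -417.95   126.   ]
[364.515 -48.336  25.   ]
```

Request:
drive_tool(rows=[[[0.45, 0.3, 0.1, 0.04, -0.02, 0.09], [0.9, 0.6, 0.1, 0.08, -0.035, 0.17], [0.9, 0.6, 0.1, 0.08, -0.035, 0.17]]], fingers=0.2)

```text
time_s: 0.48
eef_pos: [251.6, -438.6, 414.1]
ee_rot: [-0.059, 0.956, 0.286, 0.037]
force: [-1.0, 0.1, 0.2]
grip_width: 0.598
```

Request:
drive_tool(rows=[[[0.45, 0.3, 0, 0.04, -0.02, 0.09], [0.9, 0.6, 0, 0.08, -0.035, 0.17], [0.9, 0.6, 0, 0.08, -0.035, 0.17]]])

```text
time_s: 0.85
eef_pos: [343.1, -377.5, 413.7]
ee_rot: [-0.116, 0.901, 0.411, 0.073]
force: [-0.8, -0.7, 0.2]
grip_width: 0.6
```

Request:
drive_tool(rows=[[[0.45, 0.3, 0, 0.04, -0.02, 0.09], [0.9, 0.6, 0, 0.08, -0.035, 0.17], [0.9, 0.6, 0, 0.08, -0.035, 0.17]]])

```text
time_s: 1.23
eef_pos: [434.3, -316.8, 413.2]
ee_rot: [-0.17, 0.827, 0.526, 0.107]
force: [0.1, -0.3, 0.1]
grip_width: 0.604
```

Request:
drive_tool(rows=[[[0.45, 0.3, 0, 0.04, -0.02, 0.09], [0.9, 0.6, 0, 0.08, -0.035, 0.17], [0.9, 0.6, 0, 0.08, -0.035, 0.17]]])

```text
time_s: 1.6
eef_pos: [525.2, -256.7, 412.3]
ee_rot: [-0.22, 0.734, 0.628, 0.138]
force: [-1.3, -1.3, -0.2]
grip_width: 0.6
```

```bash
python3 - <<'E'
from h import *
np.set_printoptions(precision=3,suppress=True)
s=ctrl.sense();print(s['time_s'],s['joints'],s['eef_pos'],s['grip_width'],s['force'],ctrl.tip_reach)
p,R=tgt(115,50,-1,[*u2w(-160,45),180],ctrl.tip_reach);print(p,*cmd(p,R))
E
```

```text
1.6 [-0.702  0.503  1.23   0.347  1.804 -0.534] [ 525.249 -256.663  412.299] 0.5997803762358559 [-1.265 -1.344 -0.214] 173.4
[ 684.314 -132.723  312.832] [ 1.591  1.239 -0.995] [ 0.138 -0.075  0.341]
```

Request:
drive_tool(rows=[[[0.4, 0.3, 0, 0.04, -0.02, 0.09], [0.8, 0.62, -0.1, 0.07, -0.04, 0.17], [0.8, 0.62, -0.2, 0.07, -0.04, 0.17]]])

```text
time_s: 1.98
eef_pos: [605.9, -194.8, 391.1]
ee_rot: [-0.256, 0.626, 0.718, 0.164]
force: [-0.6, -0.9, 0.4]
grip_width: 0.601
```

Request:
drive_tool(rows=[[[0.4, 0.3, 0, 0.04, -0.02, 0.09], [0.8, 0.62, -0.2, 0.07, -0.035, 0.17], [0.8, 0.62, -0.5, 0.07, -0.035, 0.17], [0.8, 0.62, -0.5, 0.07, -0.035, 0.17]]])

```text
time_s: 2.48
eef_pos: [685.1, -135.0, 338.7]
ee_rot: [-0.292, 0.507, 0.79, 0.184]
force: [-0.3, -0.4, 1.2]
grip_width: 0.603
```

```bash
python3 - <<'E'
from h import *
np.set_printoptions(precision=3,suppress=True)
s=ctrl.sense();print(s['time_s'],s['joints'],s['eef_pos'],s['grip_width'],s['force'],ctrl.tip_reach)
p,R=tgt(115,50,-1,[*u2w(-160,45),180],ctrl.tip_reach);print(p,*cmd(p,R))
for n in("side","top"):
    im=cv2.cvtColor(viewer.capture(n),cv2.COLOR_RGB2BGR);cv2.imwrite(f"pics/{n}1.png",im)
    cv2.imwrite(f"pics/{n}1c.png",cv2.resize(im[100:300,212:462] if n=="side" else im[100:300,60:310],None,fx=3,fy=3,interpolation=2))
E
```

```text
2.475 [-0.413  0.857  0.837  0.483  1.97  -0.772] [ 685.132 -135.037  338.681] 0.6030808691114252 [-0.315 -0.423  1.173] 173.4
[ 684.314 -132.723  312.832] [-0.008  0.023 -0.258] [-0.002 -0.004  0.004]
```

View pics/side1c.png

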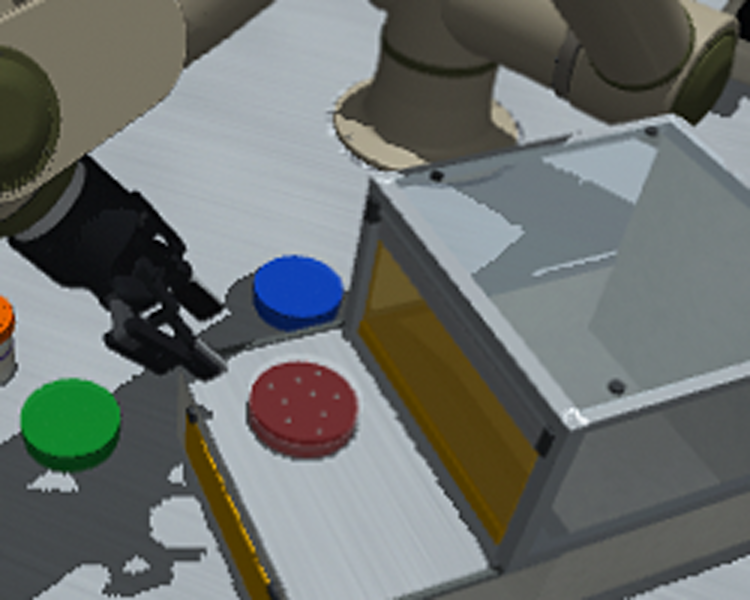

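View pics/top1c.png

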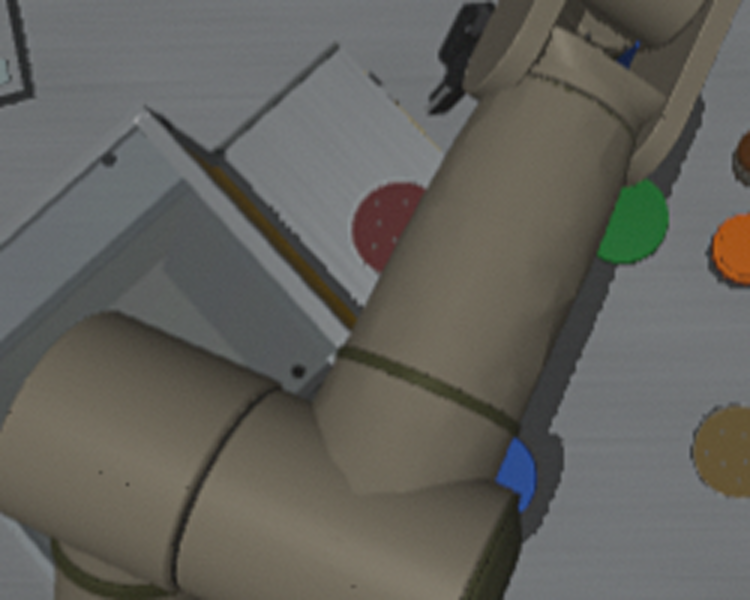

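```bash
python3 - <<'E'
from h import *
np.set_printoptions(precision=1,suppress=True)
s=ctrl.sense();q=s['ee_rot'];R=Rn.from_quat(np.r_[q[1:],q[0]]).as_matrix()
im=cv2.imread("pics/side1.png");f=cv2.resize(im[150:250,230:330],None,fx=6,fy=6,interpolation=2)
for tr,col in((173.4,(0,255,0)),(166,(0,255,255)),(160,(255,0,255))):
  for sy in(-1,1):
    L=np.array([(x,sy*y,tr) for x,y in((-11,25),(11,25),(11,39),(-11,39))])
    P=L@R.T+s['eef_pos'];u=((proj("side",P)-[230,150]+.5)*6).astype(int);cv2.polylines(f,[u],True,col,1)
cv2.imwrite("pics/tip1.png",f)
E
```

```text
(no output)
```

View pics/tip1.png

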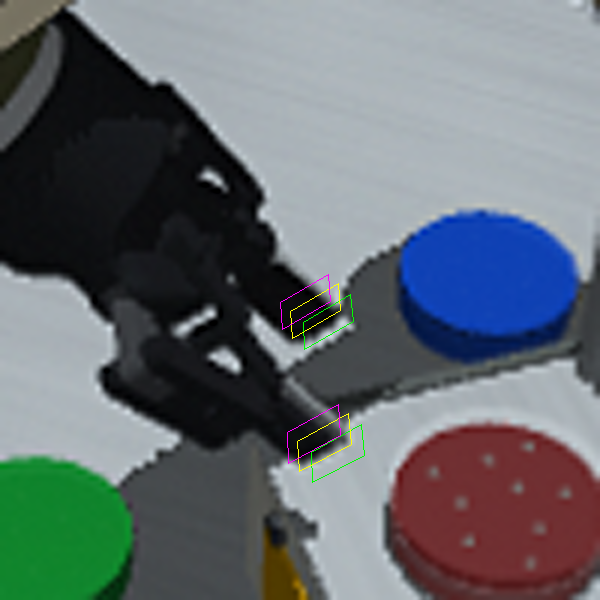

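```bash
cat >> h.py <<'E'
def plan(x,y,z):
    p,R=tgt(115,50,-1,[*u2w(x,y),z],168);s=ctrl.sense();print(s['time_s'],"force",s['force'],"shift",*cmd(p,R))
def tip():
    s=ctrl.sense();q=s['ee_rot'];R=Rn.from_quat(np.r_[q[1:],q[0]]).as_matrix();t=s['eef_pos']+168*R[:,2]
    print("tip unit",(t[:2]-U0)@ux,(t[:2]-U0)@uy,t[2])
def snap(k):
  for n in("side","top"):
    im=cv2.cvtColor(viewer.capture(n),cv2.COLOR_RGB2BGR);cv2.imwrite(f"pics/{n}{k}.png",im)
    cv2.imwrite(f"pics/{n}{k}c.png",cv2.resize(im[100:300,212:462] if n=="side" else im[100:300,60:310],None,fx=3,fy=3,interpolation=2))
np.set_printoptions(precision=3,suppress=True)
E
python3 -c "
from h import *
tip();plan(-157,45,111)"
```

```text
tip unit -165.25533743724347 46.22007313601266 214.06257947899903
2.575 force [-0.442 -0.096 -0.493] shift [-0.044  0.074 -1.028] [-0.001 -0.001  0.003]
```

Request:
drive_tool(rows=[[[-0.02, 0.03, -0.3, 0, 0, 0], [-0.045, 0.075, -0.6, 0, 0, 0], [-0.045, 0.075, -0.8, 0, 0, 0], [-0.045, 0.075, -0.95, 0, 0, 0], [-0.045, 0.075, -1, 0, 0, 0], [-0.045, 0.075, -1, 0, 0, 0]]])

```text
time_s: 3.32
eef_pos: [680.8, -127.5, 242.9]
ee_rot: [-0.289, 0.507, 0.791, 0.185]
force: [-0.6, 0.1, 1.1]
grip_width: 0.596
```

```bash
python3 -c "
from h import *
tip();plan(-157,45,111);snap(2)"
```

```text
tip unit -157.0168367568934 44.39710342347381 114.46997741349793
3.325 force [-0.585  0.08   1.075] shift [ 0.     0.001 -0.032] [-0.001 -0.     0.003]
```

View pics/side2c.png

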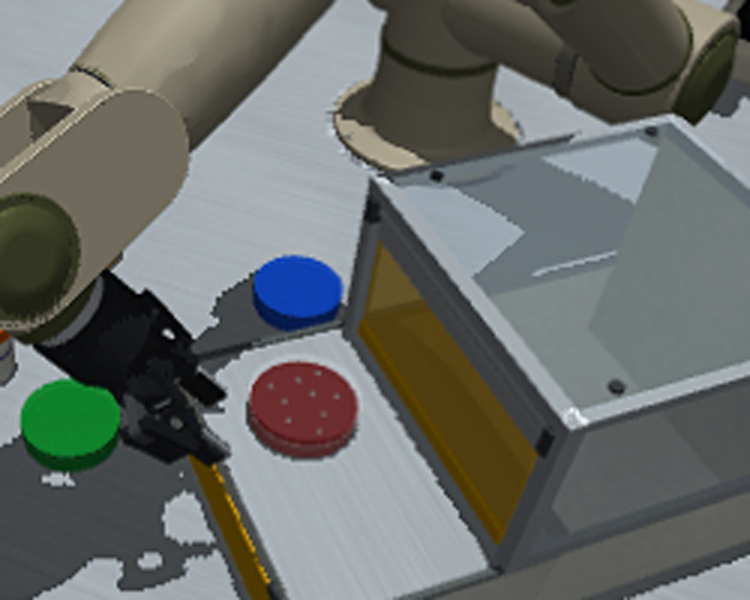

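Request:
drive_tool(rows=[[[-0.03, 0.035, -0.03, 0, 0, 0], [-0.07, 0.07, -0.05, 0, 0, 0], [-0.1, 0.11, -0.05, 0, 0, 0], [-0.14, 0.145, -0.05, 0, 0, 0], [-0.17, 0.18, -0.05, 0, 0, 0], [-0.205, 0.22, -0.05, 0, 0, 0], [-0.205, 0.22, -0.05, 0, 0, 0]]])

```text
time_s: 4.3
eef_pos: [660.2, -105.1, 238.5]
ee_rot: [-0.288, 0.507, 0.791, 0.185]
force: [-0.6, 0.8, 0.4]
grip_width: 0.6
```

```bash
python3 -c "
from h import *
tip();plan(-100,45,111);snap(3)"
```

```text
tip unit -126.61135940071775 44.17294029460774 109.99076443890297
4.3 force [-0.588  0.798  0.4  ] shift [-0.183  0.194  0.012] [-0.001  0.     0.003]
```

View pics/side3c.png

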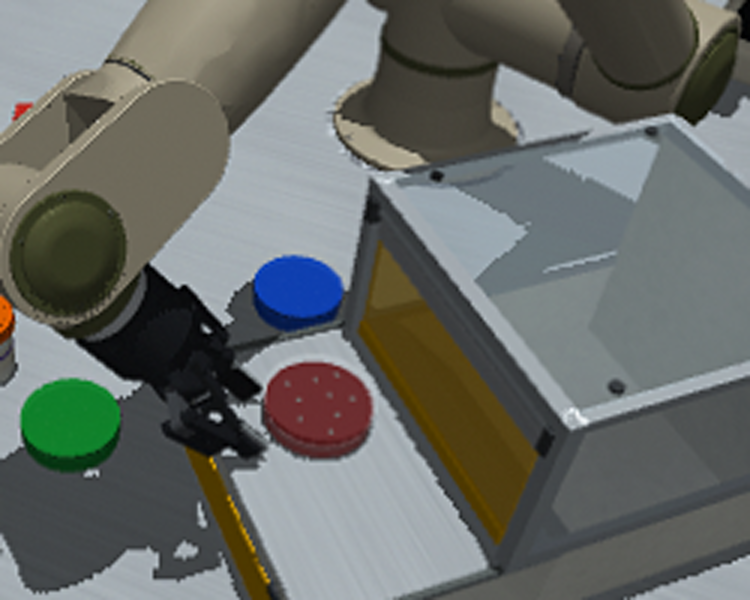

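Request:
drive_tool(rows=[[[-0.035, 0.035, 0, 0, 0, 0], [-0.07, 0.075, 0, 0, 0, 0], [-0.105, 0.11, 0, 0, 0, 0], [-0.14, 0.15, 0, 0, 0, 0], [-0.17, 0.185, 0, 0, 0, 0], [-0.205, 0.22, 0, 0, 0, 0], [-0.24, 0.255, 0, 0, 0, 0], [-0.27, 0.29, 0, 0, 0, 0], [-0.27, 0.29, 0, 0, 0, 0]]])

```text
time_s: 5.52
eef_pos: [633.2, -76.1, 238.6]
ee_rot: [-0.288, 0.507, 0.791, 0.185]
force: [0.2, 0.5, -0.3]
grip_width: 0.6
```

```bash
python3 -c "
from h import *
tip();plan(-50,45,111);snap(4)"
```

```text
tip unit -87.07776630076596 44.14505440035927 110.02736252759519
5.525 force [ 0.237  0.508 -0.341] shift [-0.254  0.27   0.011] [-0.001  0.     0.003]
```

View pics/side4c.png

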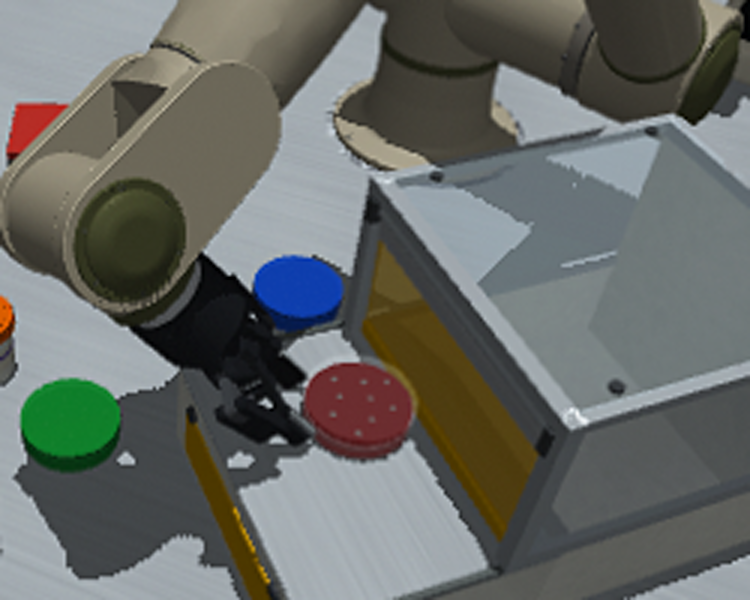

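View pics/top4c.png

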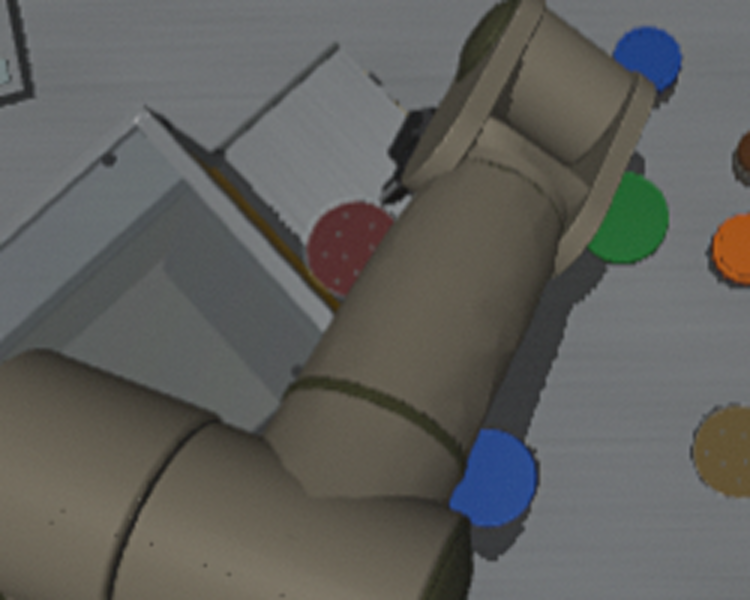

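Request:
drive_tool(rows=[[[-0.035, 0.035, 0, 0, 0, 0], [-0.07, 0.075, 0, 0, 0, 0], [-0.105, 0.11, 0, 0, 0, 0], [-0.14, 0.15, 0, 0, 0, 0], [-0.17, 0.185, 0, 0, 0, 0], [-0.205, 0.22, 0, 0, 0, 0], [-0.24, 0.255, 0, 0, 0, 0], [-0.27, 0.29, 0, 0, 0, 0], [-0.27, 0.29, 0, 0, 0, 0]]])

```text
time_s: 6.75
eef_pos: [606.2, -47.1, 238.6]
ee_rot: [-0.288, 0.506, 0.791, 0.185]
force: [0.1, 0.1, 0.2]
grip_width: 0.6
```

```bash
python3 -c "
from h import *
tip();plan(-10,45,111);snap(5)"
```

```text
tip unit -47.46746827589315 44.097984357355635 110.06659323802714
6.75 force [0.12  0.126 0.169] shift [-0.257  0.273  0.011] [-0.001  0.     0.003]
```

View pics/side5c.png

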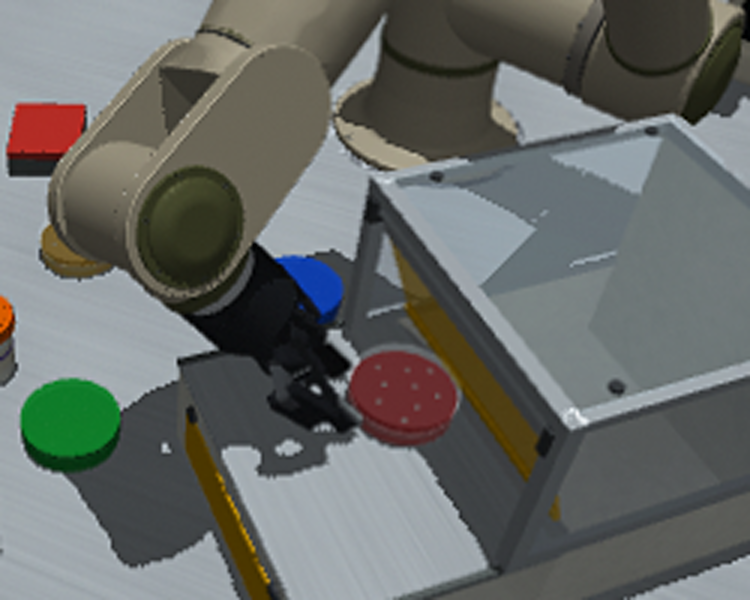

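View pics/top5c.png

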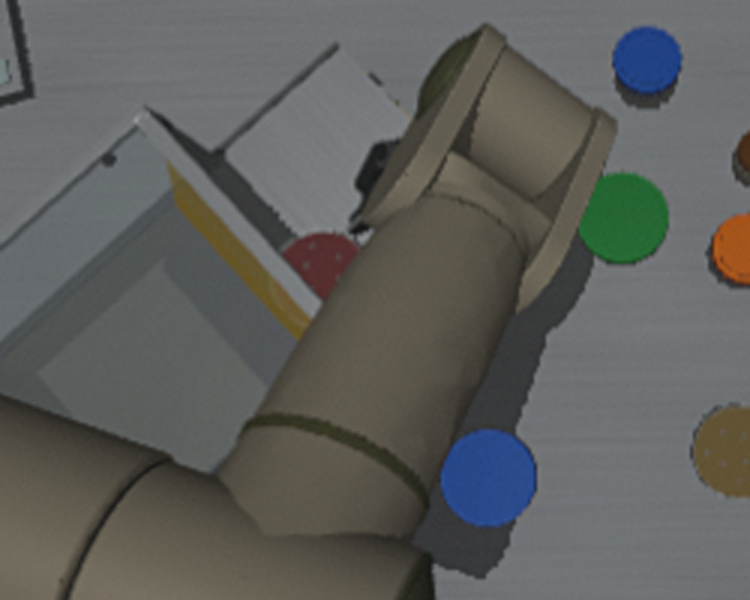

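```bash
python3 -c "
from h import *
s=ctrl.sense();print(s['joints'],s['joints'][1]+s['joints'][2])"
```

```text
[-0.335  0.737  1.335  0.483  1.594 -0.887] 2.071813955156833
```

View pics/side5.png

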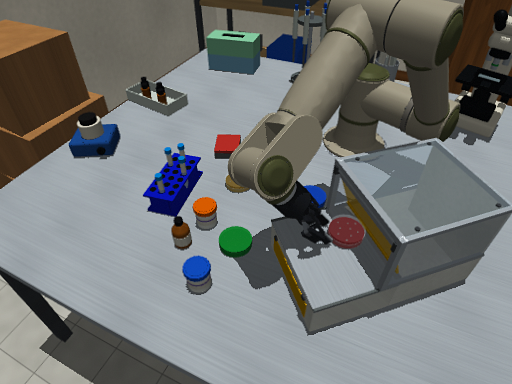

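View pics/top5.png

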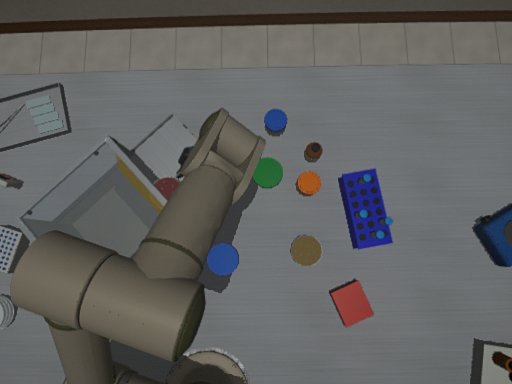

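Request:
drive_tool(rows=[[[-0.035, 0.035, 0, 0, 0, 0], [-0.07, 0.075, 0, 0, 0, 0], [-0.105, 0.11, 0, 0, 0, 0], [-0.14, 0.15, 0, 0, 0, 0], [-0.17, 0.185, 0, 0, 0, 0], [-0.205, 0.22, 0, 0, 0, 0], [-0.24, 0.255, 0, 0, 0, 0], [-0.25, 0.27, 0, 0, 0, 0], [-0.25, 0.27, 0, 0, 0, 0]]])

```text
time_s: 7.98
eef_pos: [581.4, -20.3, 238.6]
ee_rot: [-0.288, 0.507, 0.791, 0.185]
force: [-0.3, -0.2, -0.3]
grip_width: 0.599
```

```bash
python3 -c "
from h import *
tip();plan(0,45,111);snap(6)"
```

```text
tip unit -10.919894733119659 43.98808936023112 110.04088956673783
7.975 force [-0.349 -0.184 -0.332] shift [-0.076  0.078  0.011] [-0.001  0.     0.003]
```

View pics/side6c.png

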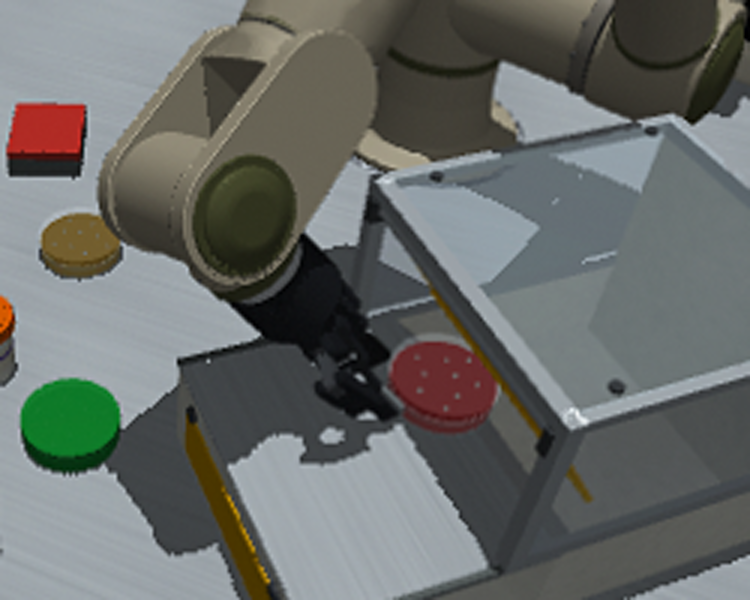

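View pics/top6c.png

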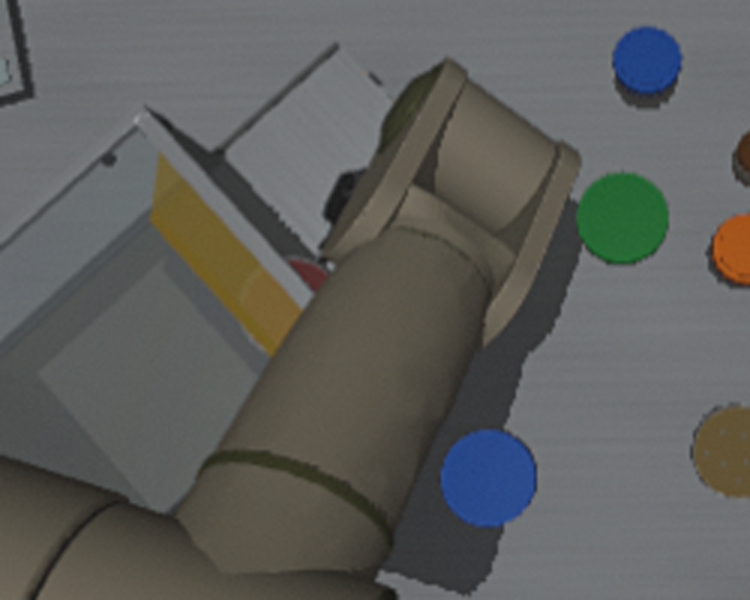

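Request:
drive_tool(rows=[[[-0.03, 0.03, 0, 0, 0, 0], [-0.055, 0.06, 0, 0, 0, 0], [-0.08, 0.09, 0, 0, 0, 0], [-0.08, 0.09, 0, 0, 0, 0]]])

```text
time_s: 8.57
eef_pos: [573.3, -11.2, 238.5]
ee_rot: [-0.288, 0.506, 0.791, 0.185]
force: [-0.6, -1.3, 1.0]
grip_width: 0.598
```

```bash
python3 -c "
from h import *
tip();plan(10,45,111);snap(7)"
```

```text
tip unit 1.340985968822421 43.71038560053382 110.03295027666383
8.575 force [-0.6   -1.265  1.041] shift [-0.063  0.059  0.011] [-0.001  0.     0.003]
```

View pics/side7c.png

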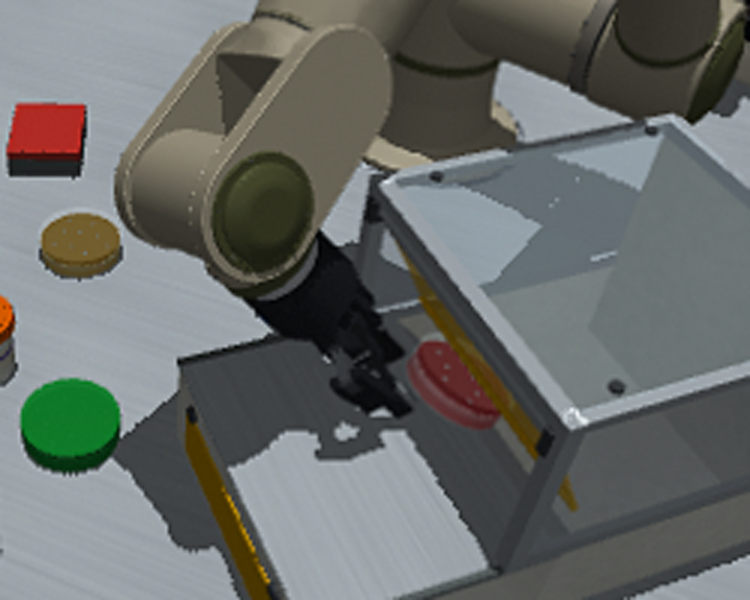

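The dish (crop about 455,380) is tipping over the edge. I'll wait briefly and look again.

Request:
drive_tool(rows=[[[0, 0, 0, 0, 0, 0], [0, 0, 0, 0, 0, 0], [0, 0, 0, 0, 0, 0], [0, 0, 0, 0, 0, 0]]])

```text
time_s: 9.18
eef_pos: [573.4, -11.4, 238.5]
ee_rot: [-0.288, 0.507, 0.791, 0.185]
force: [-0.7, 0.1, -0.5]
grip_width: 0.6
```

```bash
python3 -c "
from h import *
tip();snap(8)"
```

```text
tip unit 1.003523126015835 43.73011293546147 109.97908687514291
```

View pics/side8c.png

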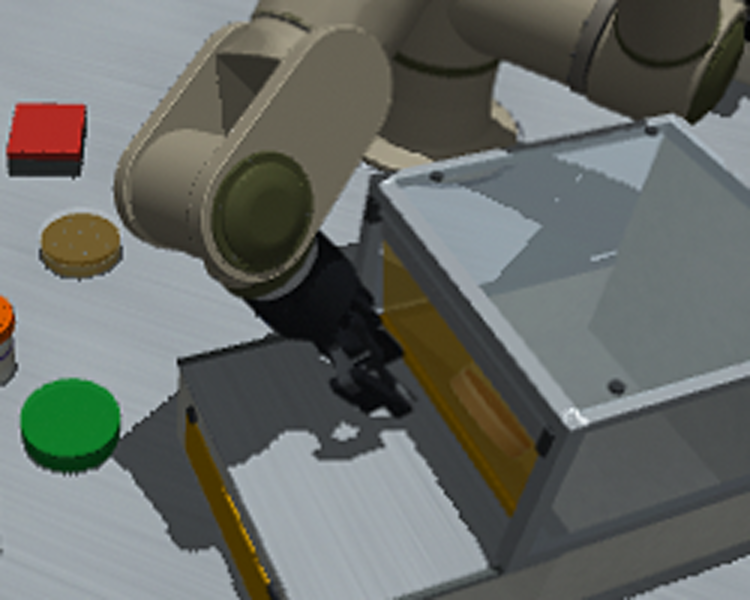

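View pics/top8c.png

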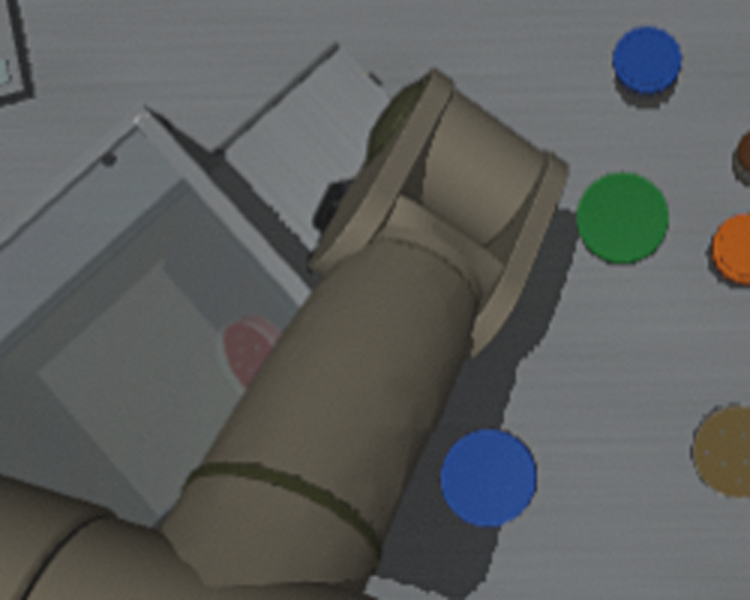

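Request:
drive_tool(rows=[[[0.05, -0.055, 0, 0, 0, 0], [0.12, -0.13, 0, 0, 0, 0], [0.2, -0.22, 0, 0, 0, 0], [0.3, -0.32, 0, 0, 0, 0], [0.4, -0.43, 0, 0, 0, 0], [0.5, -0.54, 0, 0, 0, 0], [0.6, -0.64, 0.05, 0, 0, 0], [0.65, -0.7, 0.1, 0, 0, 0]]])

```text
time_s: 10.28
eef_pos: [638.9, -82.3, 248.5]
ee_rot: [-0.288, 0.507, 0.791, 0.185]
force: [-0.2, 0.0, -0.6]
grip_width: 0.601
```

Request:
drive_tool(rows=[[[0.15, -0.16, 0.1, 0, 0, 0], [0.3, -0.32, 0.3, 0, 0, 0], [0.4, -0.43, 0.6, 0, 0, 0], [0.4, -0.5, 0.9, 0, 0, 0], [0.4, -0.5, 0.9, 0, 0, 0], [0.4, -0.5, 0.9, 0, 0, 0], [0.4, -0.5, 0.9, 0, 0, 0], [0.4, -0.5, 0.9, 0, 0, 0]]])

```text
time_s: 11.28
eef_pos: [679.0, -132.2, 337.8]
ee_rot: [-0.289, 0.507, 0.791, 0.185]
force: [0.1, 0.4, 0.6]
grip_width: 0.599
```

```bash
python3 -c "
from h import *
tip();snap(9);print(ctrl.sense()['time_s'],ctrl.sense()['force'])"
```

```text
tip unit -159.16355195189703 48.93435702869765 209.31812358117242
11.375 [-0.396 -0.136  0.086]
```

View pics/side9c.png

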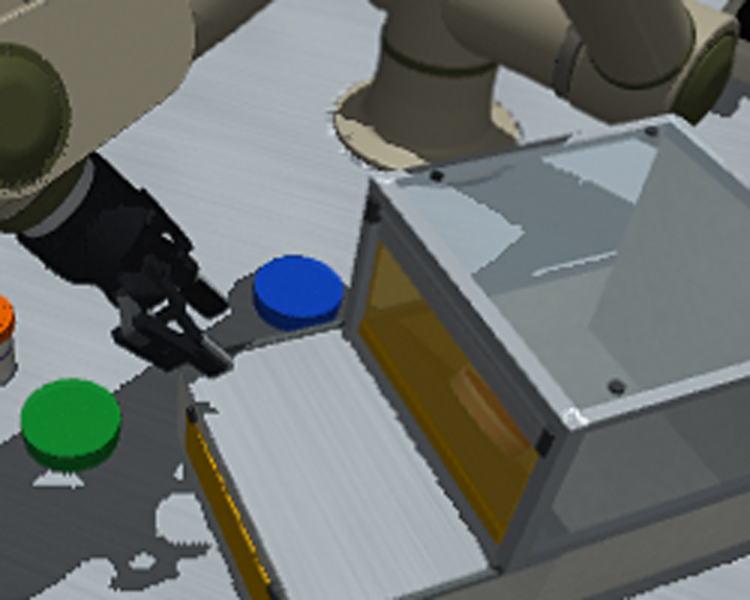

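View pics/top9c.png

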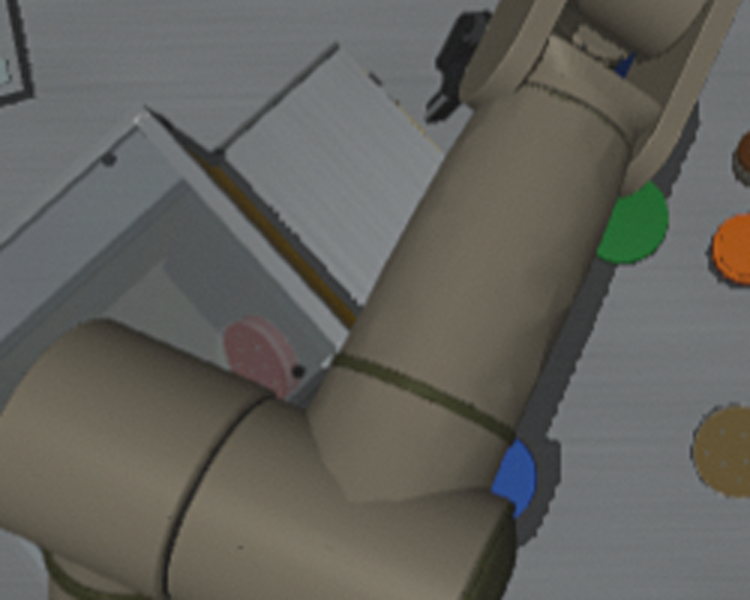

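```bash
python3 -c "
from h import *
a=np.radians(50);im=cv2.imread('pics/top9.png');f=cv2.resize(im[150:250,80:200],None,fx=6,fy=6,interpolation=2)
for h,col in((0,(255,255,0)),(25,(0,255,0))):
  P=[]
  for t in np.linspace(0,6.28,60):
    s=45*np.cos(t);x=85+s*np.cos(a)+h*np.sin(a);z=46-s*np.sin(a)+h*np.cos(a);P.append([*u2w(x,45+45*np.sin(t)),z])
  for u in (proj('top',P)-[80,150]+.5)*6: cv2.circle(f,tuple(u.astype(int)),1,col,-1)
cv2.imwrite('pics/bin9.png',f)
d=cv2.absdiff(cv2.imread('pics/top8.png'),im)[200:225,135:142];print(d.max())"
```

```text
60
```

View pics/bin9.png

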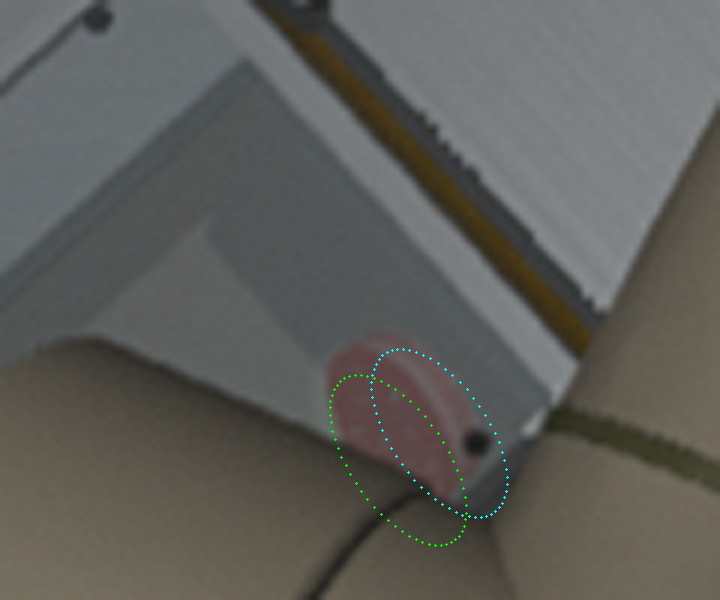

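Request:
drive_tool(rows=[[[0.1, -0.15, 0.3, 0, 0, 0], [0.1, -0.15, 0.3, 0, 0, 0], [0.1, -0.15, 0.3, 0, 0, 0], [0.1, -0.15, 0.3, 0, 0, 0], [0.1, -0.15, 0.3, 0, 0, 0], [0.1, -0.15, 0.3, 0, 0, 0]]])

```text
time_s: 12.12
eef_pos: [688.9, -147.1, 367.9]
ee_rot: [-0.289, 0.507, 0.791, 0.185]
force: [-1.0, -0.5, 0.0]
grip_width: 0.601
```

```bash
python3 -c "
from h import *
snap(10)
a,b=[cv2.imread(f'pics/top{k}.png') for k in(9,10)]
cv2.imwrite('pics/cmp.png',np.hstack([cv2.resize(i[190:250,110:170],None,fx=6,fy=6,interpolation=2) for i in(a,b)]))"
```

```text
(no output)
```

View pics/cmp.png

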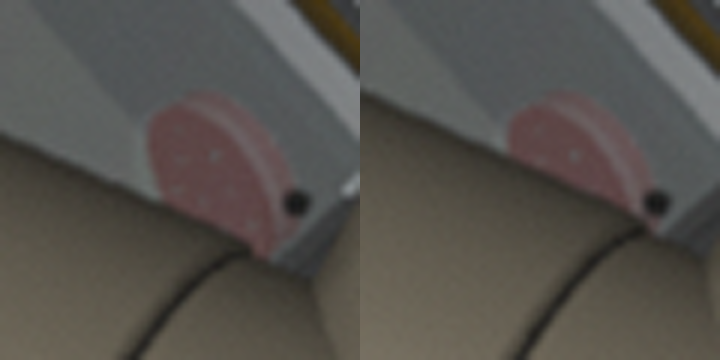

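View pics/side10.png

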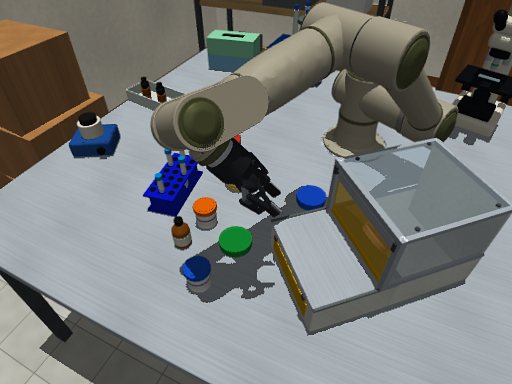

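```bash
python3 -c "
from h import *
print(ctrl.finish_job(),ctrl.sense()['time_s'])"
```

```text
the job is handed in; nothing more can be done
the job is handed in; nothing more can be done
```

I pushed the red dish along the shelf and through the flap with two part-open fingertips. It tipped over the inner edge onto the slide, and I drew the fingers back out and raised them. I handed the job in at about 12.2 s; no verdict is reported.

**Dish:** In the last pictures it leans on the slide with its lower rim near the bin floor. I estimate its underside centre at about 85 mm behind the flap and 46 mm above the bench. That comes from the slide's geometry, and an outline drawn from it in the top picture agreed roughly: the dish lay about 10 mm nearer the middle than I had drawn it. It had not moved between the last two top pictures, though the arm hid part of it.

**Flap:** It opened as the dish passed and hung shut again after I withdrew. I judged both by eye and did not measure an angle.

**Forces and the rest of the bench:** The wrist force readings between moves stayed under about 2 N. The other items on the bench looked unmoved in the last side picture. The yellow dish is mostly hidden behind the gripper there, but nothing came near it.

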